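# Lock the levelling foot of an engine stand

## Task

The engine stand is level, so lock its levelling screw. Slip the larger open-ended spanner onto the screw's square head, its handle lying back across the stand's side rail on the robot's side of the short upright there, so that the handle bears on the upright and the screw cannot turn; then push the lock nut's bar clockwise (seen from above) until the nut comes up solid, keeping the screw's setting. Leave the spanner sitting on the head, hands off, and do not knock over or shove the cup and the piston standing beside the screw.

Things in the scene. Friction and masses are not known exactly. Their poses are not given: they have to be found in the camera images.
- stand: Fixed grey steel stand carrying an engine. Origin on the bench under the levelling screw's axis; y along the outrigger tube (60 mm wide, top z 65) towards rail and engine, x square to it, roughly away from the robot. Between screw and rail nothing stands above z 65. The engine fills y > 240 mm, z 95 to 335.
- upright_face (a point): Lower edge of the upright's face that the spanner handle is to bear against: stand frame x 22, y 150, z 96 mm, face looking along stand -x. Upright: 30 mm square tube, 54 mm tall, on the side rail. Rail top z 96, y 130 to 170, x -160 to 220. A twin upright stands at x -120 to -90. From each upright's top a strap, z 142 to 150, runs on to the engine.
- screw_head (a point): On the screw's axis, on top of its 46 mm round collar, 96 mm above the bench, level with the rail top: the fitted spanner's underside lies here. Above stands the square head, 28 mm across flats, 20 mm high, with a 3 mm round tip. Axes turn with the screw and are square to the flats; at screw joint 0 they are parallel to the stand's, and the spanner goes on with its handle along stand +y.
- level_screw (a joint): Turn of the levelling screw in the stand, rad, 0 at the start, growing clockwise seen from above. Turns both ways against 0.25 N m drag; the lock nut drags it along unless it is held. With the spanner fitted it still turns about 0.2 clockwise (play) before the handle bears firmly. Its setting is kept if it ends within 0.35 rad (20 degrees) of 0.
- lock_nut (a joint): Turn of the lock nut relative to the screw, rad, growing clockwise seen from above (tightening). Starts at 0 to 0.15; stiff, needs 0.7 N m (about 5.5 N near the bar's end) and stays where left; comes up solid at 0.9, tight above 0.78.
- bar_end (a point): Outer end of the lock nut's bar, on its centre line: level round steel bar 12 mm thick, from the nut (36 mm hexagon under the collar) to 158 mm from the screw's axis, 73.5 mm above the bench. Site x points outwards along the bar, z up. At both joints 0 the bar points midway between stand +x and -y; tightening swings it past stand -y, towards the robot, over clear bench. Push from its other side.
- big_spanner: Larger of two steel open-ended spanners flat on the mat, 200 mm long, 12 thick, 0.35 kg. Origin: underside, centre of the jaw opening; x to the open mouth, handle along -x. Straight opening 30.5 mm wide, flared tips end at x 21, closed at x -17; head 62 mm wide, back to x -41. Handle 22 mm wide, clear from x -45 to -145, then a 30 mm round end, tail at x -178. Balances near x -55.
- small_spanner: Smaller open-ended spanner lying beside it, 160 mm long, 10 mm thick, jaw opening 20 mm (too small for the head). Origin and axes as for the larger one, tail at x -145. Not used. The two may lie in either place.
- mat: Fixed flat black rubber mat, 270 x 240 mm, 3 mm thick, under the spanners; origin on the bench at its centre; the spanners lie roughly along its x axis.
- cup: White plastic cup, 68 mm wide, 85 mm tall, standing on the robot's side of the screw; origin at its base centre. Not to be knocked or shoved.
- piston: Aluminium piston standing on the far side of the screw, 74 mm wide, 66 mm tall; origin at its base centre. Not to be knocked or shoved.

How it is judged:
On the way, in this order (a step that is already met when the one before it is completed fails the run):
1. the larger spanner is on the square head, lying level on collar and rail, nut not yet tightened (horizontal distance between screw_head and big_spanner below 0.01 m and z of big_spanner in the frame of screw_head between -0.006 and 0.008 m and angle between big_spanner's own z axis and vertical below 0.15 rad and value of joint lock_nut below 0.4 rad), for 0.2 s.
2. the lock nut is tight (value of joint lock_nut above 0.78 rad), for 0.2 s.
At the end, for the whole second after the job is handed in: The lock nut is tight (joint above 0.78 rad), the levelling screw within 0.35 rad of its starting setting, and the larger spanner rests on the square head, its origin within 12 mm of the screw's axis and within 10 mm of the collar's height (value of joint lock_nut above 0.78 rad and value of joint level_screw between -0.35 and 0.35 rad and horizontal distance between screw_head and big_spanner below 0.012 m and z of big_spanner in the frame of screw_head between -0.008 and 0.01 m and linear speed of big_spanner below 0.02 m/s); the robot touches nothing.
It fails at once if the cup or the piston is knocked over or shoved more than 50 mm (angle between any of cup, piston's own z axis and vertical above 0.5 rad or distance of any of cup, piston from where it was at the start of the episode above 0.05 m).
It also fails if it takes over 59 s, if anything falls off the work surface, if the arm or the gripper's body presses on something with over 40 N, if the wrist force passes 120 N, or if a joint passes its speed limit or range.

## Robot

A 6-joint arm with a two-finger parallel gripper is mounted at the origin on the work surface. World frame = base frame: x ahead of the robot, y to its left, z up, the work surface at z = 0. Lengths are in m, angles in rad, forces in N, time in s.
With the tool pointing down it reaches from about 0.325 to 0.85 m from the base axis. Payload 15.5 kg.
Tool frame: the origin (TCP) lies at the very end of the fingers, on their centre line; the grasp point (between the pads) lies 19 mm behind it; z points along the fingers, x is the direction in which the jaws open and shut, and the axes are right-handed (so a half turn about z gives the same grasp; the last joint's range is limited). The gripper opens to 91 mm and grips with 3 to 60 N. Pads are 32 mm wide; open, the fingers measure 118 mm over their backs; the gripper's body (76 mm by 178 mm) begins 60 mm behind the grasp point.
Start: joints at [-1.315, 0.494, 1.345, -0, 1.302, -0.096], TCP at [0.215, -0.587, 0.214] pointing down, gripper open.
Joint ranges: [-2.91, 2.91], [-0.82, 2.16], [0.22, 2.67], [-1.22, 4.37], [0.12, 2.79], [-3.08, 3.08]. Speed limits (rad/s): [1.89, 1.89, 2.57, 3.01, 3.01, 3.01].

## Interface

Orientations are given as a unit quaternion [x, y, z, w].
In Python, from station import ctrl gives the robot as it stands.
- The arm moves only by the tool send_rows, never from a script. Its arguments are lists of equal length, an entry for each row: "hand": the opening, from 0 (shut) to 1 (fully open); "delta_pos": the shift along the tool's x, y, z in m, a list of three; "angular": the turn, a rotation vector about the tool's x, y, z in degrees, a list of three. A call has 1 to 20 rows; each row is the pose to reach, as a shift and turn from the pose commanded when the call began, along the tool's axes at that moment; what a row does not reach only later rows make up. A row lasts 1/10 s, in which the tool goes at most 50 mm and 8.59 degrees, less where a joint would pass 70% of its speed; a pose out of reach is approached as far as the arm can. A call with a gripper value outside its range is refused whole. The fingers move at their own pace and stop on an object; "grip_force" is the grip in N (left out, the last holds). Time passes only in rows, so rows that repeat a pose let the fingers close. It gives the time, the measured TCP pose, the force and the opening at its end, in the units of the state.
- ctrl.observe(): the state, without advancing time (a new reading comes with each control period).
- ctrl.get_image(name): name is "side" or "top" or "wrist"; returns (picture, depth): 480x640x3 uint8, red, green, blue; 480x640 float32, m along the optical axis (not along the pixel's ray), 0 where there is no reading.
- ctrl.get_calibration(name): a dict with "fx", "fy", "cx", "cy" (pixels), "origin" and "orientation" of the camera in the world. Camera axes: x right, y up, looking along -z (the intrinsics and any distortion apply to the point x, -y, -z); pixel columns grow to the right and rows downward; lengths in m; the calibration is good to about 2 mm. A picture is of the moment at which its call begins: read the wrist's pose just before it. get_calibration takes no time and is no camera call; for the wrist camera it gives the pose at the moment of the call.
- ctrl.hand_in(): hands the job in, once; it reports no verdict.
The state is a dict: "t": time; "joint_positions": joint angles; "qvel": joint speeds; "joint_efforts": joint torques, N m; "tcp_pos": TCP position; "orientation": TCP orientation; "wrist_force": force on the tool from outside, world axes, zero at the start; "torque": the same for the moment, N m; "opening": opening from 0.0 (shut) to 1.0 (fully open).
Only numpy, scipy, OpenCV 4.12 (cv2) and the standard library are available. Lean on these libraries where they do the work, as an engineer would, in place of code of your own. Each camera call takes 0.05 s, during which the arm holds its last target.

## Working session

There is one attempt and no reset: what is moved stays moved. The work goes in short steps, Python scripts to look and compute and a tool call to move; the robot and the scene stay as the last step left them, time stands still between calls to the robot, and variables do not carry over. Pictures are saved under pics/ and viewed, and the job is handed in when it is done.

Besides the shell and the picture viewer there is one more tool, called after "Emit:" as a command line: name --argument value ..., lists and objects as JSON in quotes. send_rows: Moves the arm, as the interface text tells. Its arguments: {"type":"object","properties":{"hand":{"type":"array","items":{"type":"number"}},"delta_pos":{"type":"array","items":{"type":"array","items":{"type":"number"}}},"angular":{"type":"array","items":{"type":"array","items":{"type":"number"}}},"grip_force":{"type":"number"}},"required":["hand","delta_pos","angular"]}

```bash
mkdir -p pics; ls; python3 - <<'E'
from station import ctrl
import cv2
print(ctrl.observe())
for n in("top","side","wrist"):
    c=ctrl.get_calibration(n);print(n,c)
    im,d=ctrl.get_image(n)
    import numpy as np
    np.savez(f"pics/{n}0.npz",im=im,d=d,**{k:np.array(v) for k,v in c.items()})
    cv2.imwrite(f"pics/{n}0.png",im[:,:,::-1])
E
```

```text
pics
{'t': 0.0, 'joint_positions': array([-1.31450634e+00,  4.94184509e-01,  1.34614138e+00,  5.33245690e-06,
        1.30249116e+00, -9.54849326e-02]), 'qvel': array([ 0.00015088,  0.00133543, -0.00049168, -0.00112112,  0.00090929,
        0.00083634]), 'joint_efforts': array([ 1.18767595e-03, -8.78835440e+01, -3.81848288e+01,  7.08475267e-02,
        5.33376471e-02, -8.95269591e-05]), 'tcp_pos': array([ 0.21526874, -0.58634892,  0.21333397]), 'orientation': array([ 8.19927664e-01, -5.72466813e-01, -4.64592613e-04, -3.98680218e-04]), 'wrist_force': array([-0.12635994,  0.05075825,  0.04687603]), 'torque': array([0.01533016, 0.02215235, 0.02272803]), 'opening': 0.9977903496494454}
top {'fx': 458.60664643626365, 'fy': 458.60664643626365, 'cx': 321.17421927204947, 'cy': 249.65548022072102, 'origin': array([ 0.50205305, -0.07447645,  0.93568293]), 'orientation': array([ 0.0144376 , -0.0179762 , -0.70344326,  0.71037736])}
side {'fx': 618.4555295980875, 'fy': 618.4555295980875, 'cx': 331.0093073148527, 'cy': 245.61900479703476, 'origin': array([-0.39972737,  0.43110181,  0.97357924]), 'orientation': array([-0.21706129,  0.37131517,  0.77358728, -0.46537314])}
wrist {'fx': 360.368995155944, 'fy': 360.368995155944, 'cx': 318.5864305594, 'cy': 243.88822351066904, 'origin': array([ 0.29080523, -0.55892679,  0.38538938]), 'orientation': array([-0.11640419,  0.08161033, -0.56657673,  0.81165302])}
```

View pics/top0.png

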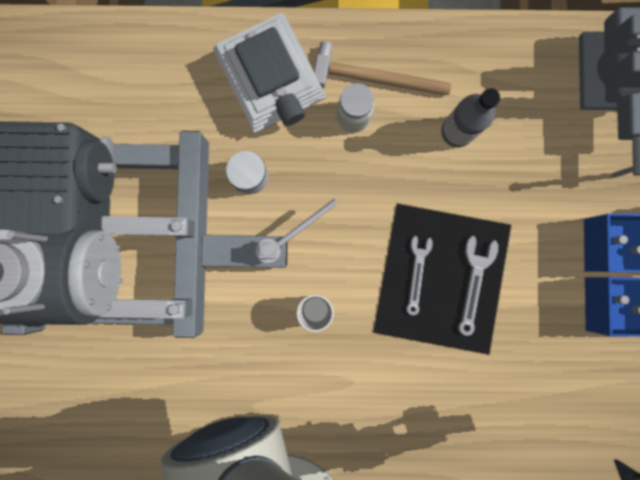

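View pics/side0.png

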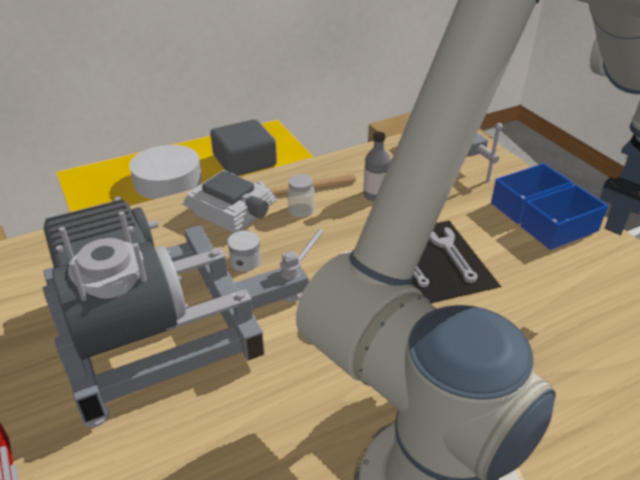

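View pics/wrist0.png

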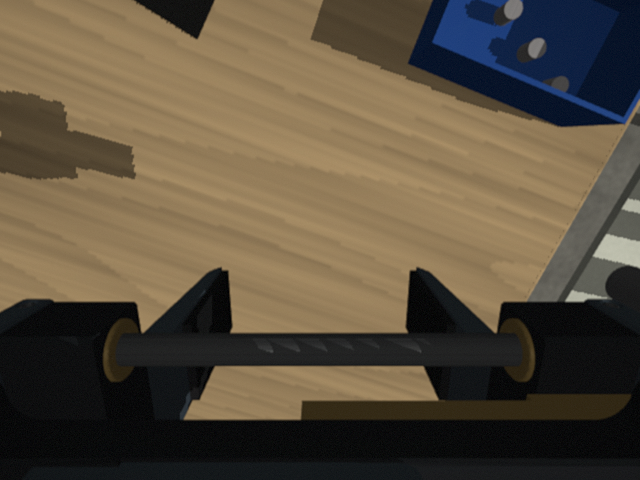

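```bash
cat > h.py <<'E'
import numpy as np,cv2
from scipy.spatial.transform import Rotation as R
def load(n): return np.load(f"pics/{n}.npz")
def ray(c,u,v):
    d=np.array([(u-c['cx'])/c['fx'],-(v-c['cy'])/c['fy'],-1.0])
    return R.from_quat(c['orientation']).apply(d)
def onz(c,u,v,z):
    r=ray(c,u,v);o=np.array(c['origin']);return o+r*(z-o[2])/r[2]
def dep(c,u,v):
    return np.array(c['origin'])+ray(c,u,v)*c['d'][int(round(v)),int(round(u))]
def proj(c,p):
    q=R.from_quat(c['orientation']).inv().apply(np.array(p)-c['origin'])
    return c['cx']+c['fx']*q[0]/-q[2], c['cy']-c['fy']*q[1]/-q[2]
def snap(n,name):
    from station import ctrl
    c=ctrl.get_calibration(n); im,d=ctrl.get_image(n)
    np.savez(f"pics/{name}.npz",im=im,d=d,**{k:np.array(v) for k,v in c.items()})
    cv2.imwrite(f"pics/{name}.png",im[:,:,::-1]); return load(name)
def crop(name,u0,v0,w,h,s,out):
    im=load(name)['im'][v0:v0+h,u0:u0+w,::-1]
    cv2.imwrite(f"pics/{out}.png",cv2.resize(im,None,fx=s,fy=s,interpolation=cv2.INTER_CUBIC))
E
python3 - <<'E'
from h import *
crop("top0",380,200,140,150,4,"c_sp"); crop("top0",170,180,180,160,4,"c_st")
E
```

```text
(no output)
```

View pics/c_sp.png

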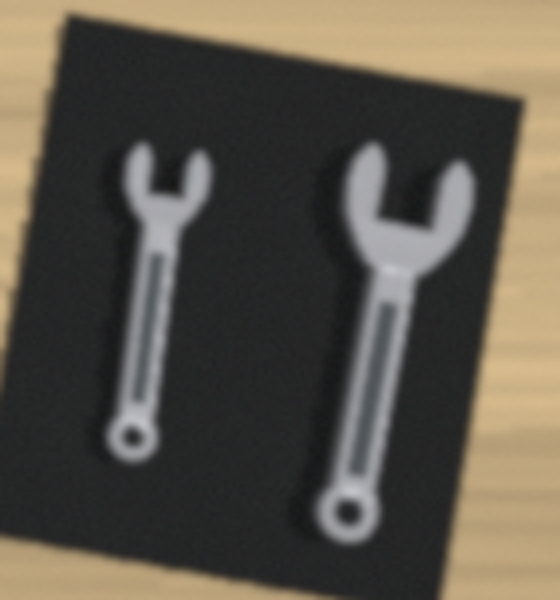

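View pics/c_st.png

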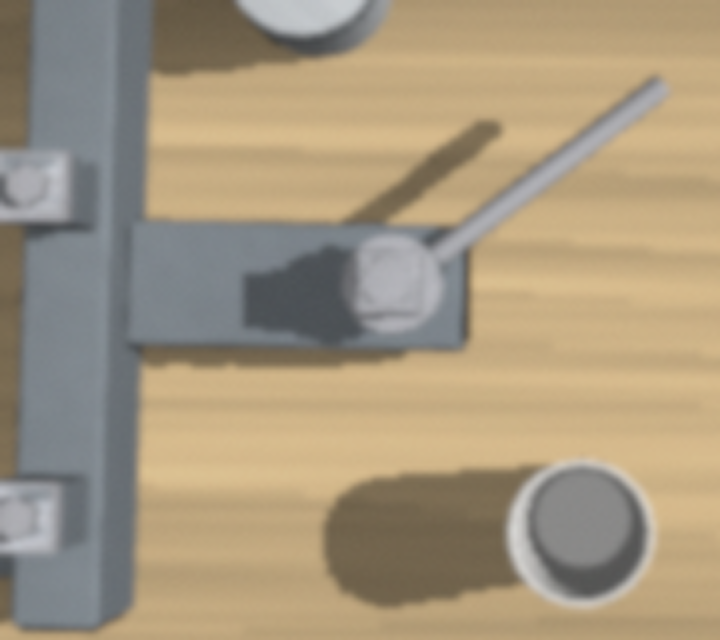

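```bash
python3 - <<'E'
from h import *
c=load("top0")
def P(n,cu,cv,o,z):
    u,v=o[0]+cu/4-0.4,o[1]+cv/4-0.4
    p=onz(c,u,v,z); print(n,(u,v),p.round(4),"dep",dep(c,u,v).round(4)); return p
S=(380,200);T=(170,180)
ring=P("ring",348,514,S,.015);tip=P("tips",416,153,S,.015)
P("inner bottom",407,230,S,.015);P("tailend",343,544,S,.015)
P("h1",393,290,S,.015);P("h2",360,470,S,.015)
d=tip-ring;print("yaw",np.degrees(np.arctan2(d[1],d[0])),np.linalg.norm(d))
print("origin from ring", ring+d/np.linalg.norm(d)*.163, "from tip",tip-d/np.linalg.norm(d)*.020)
a=P("head top",390,281,T,.116);b=P("collar",392,284,T,.096)
e=P("bar end",658,86,T,.0735); print(np.linalg.norm(e[:2]-a[:2]),np.degrees(np.arctan2(*(e-a)[1::-1])))
P("tube L top",135,222,T,.065);P("tube corner",465,228,T,.065);P("tube corner2",465,348,T,.065);P("tube L bot",135,345,T,.065)
P("rail edge top",120,5,T,.096);P("rail edge bot",105,620,T,.096)
P("upr corner bot",70,220,T,.150);P("upr top r",70,150,T,.150)
P("cup",580,533,T,.085)
g=onz(c,246,171,.066);print("piston",g)
E
```

```text
ring (466.6, 328.1) [ 0.3904 -0.3709  0.015 ] dep [ 0.5021 -0.0745  0.9357]
tips (483.6, 237.85) [ 0.5714 -0.4061  0.015 ] dep [ 0.5723 -0.4107  0.0022]
inner bottom (481.35, 257.1) [ 0.5325 -0.4013  0.015 ] dep [ 0.5327 -0.4028  0.0106]
tailend (465.35, 335.6) [ 0.3755 -0.3683  0.015 ] dep [ 0.3731 -0.3739 -0.0026]
h1 (477.85, 272.1) [ 0.5023 -0.394   0.015 ] dep [ 0.5023 -0.3945  0.0137]
h2 (469.6, 317.1) [ 0.4123 -0.377   0.015 ] dep [ 0.4122 -0.3773  0.0139]
yaw -11.00439941278459 0.18441803576411686
origin from ring [ 0.55036126 -0.40197028  0.015     ] from tip [ 0.55175322 -0.40224096  0.015     ]
head top (267.1, 249.85) [0.5384 0.0183 0.116 ] dep [0.5382 0.018  0.1187]
collar (267.6, 250.6) [0.5379 0.0196 0.096 ] dep [0.5369 0.017  0.1191]
bar end (334.1, 201.1) [ 0.6338 -0.1022  0.0735] dep [ 0.633  -0.102   0.0788]
0.15367001221246498 -51.60798628164484
tube L top (203.35, 235.1) [0.5675 0.1456 0.065 ] dep [0.5675 0.1457 0.0646]
tube corner (285.85, 236.6) [ 0.5662 -0.0112  0.065 ] dep [ 0.5653 -0.0121  0.0769]
tube corner2 (285.85, 266.6) [ 0.5092 -0.012   0.065 ] dep [ 0.5097 -0.0072 -0.0016]
tube L bot (203.35, 265.85) [0.5091 0.1443 0.065 ] dep [0.5092 0.1481 0.0501]
rail edge top (199.6, 180.85) [0.6653 0.1468 0.096 ] dep [0.6672 0.1494 0.0862]
rail edge bot (195.85, 334.6) [0.384  0.1475 0.096 ] dep [0.3816 0.1521 0.0785]
upr corner bot (187.1, 234.6) [0.5617 0.1519 0.15  ] dep [0.5621 0.1535 0.1444]
upr top r (187.1, 217.1) [0.5918 0.1526 0.15  ] dep [0.5982 0.1687 0.0943]
cup (314.6, 312.85) [ 0.4243 -0.0675  0.085 ] dep [ 0.4167 -0.0669  0.0019]
piston [0.69106736 0.06653292 0.066     ]
```

```bash
cat >> h.py <<'E'
def delta(p,yaw,st=None):
    "target world TCP pos, jaw yaw deg -> tool-frame shift & rotvec"
    from station import ctrl
    st=st or ctrl.observe()
    q=R.from_quat(st['orientation'])
    tx=np.array([np.cos(np.radians(yaw)),np.sin(np.radians(yaw)),0]);tz=np.array([0,0,-1.])
    tgt=R.from_matrix(np.column_stack([tx,np.cross(tz,tx),tz]))
    x=q.as_matrix()[:,0]
    print("tcp",st['tcp_pos'].round(4),"yaw",np.degrees(np.arctan2(x[1],x[0])).round(2),"F",st['wrist_force'].round(1),"t",round(st['t'],2),"open",round(st['opening'],3))
    print("delta",q.inv().apply(np.array(p)-st['tcp_pos']).round(4),"ang",np.degrees((q.inv()*tgt).as_rotvec()).round(2))
E
python3 - <<'E'
from h import *
delta((.490,-.390,.16),79)
E
```

```text
tcp [ 0.2153 -0.5864  0.2135] yaw -69.85 F [-0.2 -0.7  0.3] t 0.15 open 0.999
delta [-0.0897 -0.3256  0.0536] ang [-7.0000e-02  1.0000e-02 -1.4885e+02]
```

Emit:
send_rows --hand '[0.6,0.6,0.6,0.6,0.6,0.6,0.6,0.6,0.6,0.6,0.6,0.6,0.6,0.6,0.6,0.6,0.6,0.6,0.6,0.6]' --delta_pos '[[-0.09,-0.3256,0.0536],[-0.09,-0.3256,0.0536],[-0.09,-0.3256,0.0536],[-0.09,-0.3256,0.0536],[-0.09,-0.3256,0.0536],[-0.09,-0.3256,0.0536],[-0.09,-0.3256,0.0536],[-0.09,-0.3256,0.0536],[-0.09,-0.3256,0.0536],[-0.09,-0.3256,0.0536],[-0.09,-0.3256,0.0536],[-0.09,-0.3256,0.0536],[-0.09,-0.3256,0.0536],[-0.09,-0.3256,0.0536],[-0.09,-0.3256,0.0536],[-0.09,-0.3256,0.0536],[-0.09,-0.3256,0.0536],[-0.09,-0.3256,0.0536],[-0.09,-0.3256,0.0536],[-0.09,-0.3256,0.0536]]' --angular '[[0,0,-148.85],[0,0,-148.85],[0,0,-148.85],[0,0,-148.85],[0,0,-148.85],[0,0,-148.85],[0,0,-148.85],[0,0,-148.85],[0,0,-148.85],[0,0,-148.85],[0,0,-148.85],[0,0,-148.85],[0,0,-148.85],[0,0,-148.85],[0,0,-148.85],[0,0,-148.85],[0,0,-148.85],[0,0,-148.85],[0,0,-148.85],[0,0,-148.85]]' --grip_force 50

```text
t: 2.15
tcp_pos: [0.49, -0.39, 0.1602]
orientation: [0.772, 0.635, -0.0, -0.0]
wrist_force: [-0.1, -0.6, 0.4]
opening: 0.601
```

```bash
python3 - <<'E'
from h import *
delta((.490,-.390,.005),79)
snap("wrist","wrist1")
E
```

```text
tcp [ 0.49   -0.39    0.1602] yaw 78.9 F [-0.1 -0.6  0.4] t 2.15 open 0.601
delta [-0.000e+00  1.000e-04  1.552e-01] ang [-0.01 -0.01 -0.1 ]
```

View pics/wrist1.png

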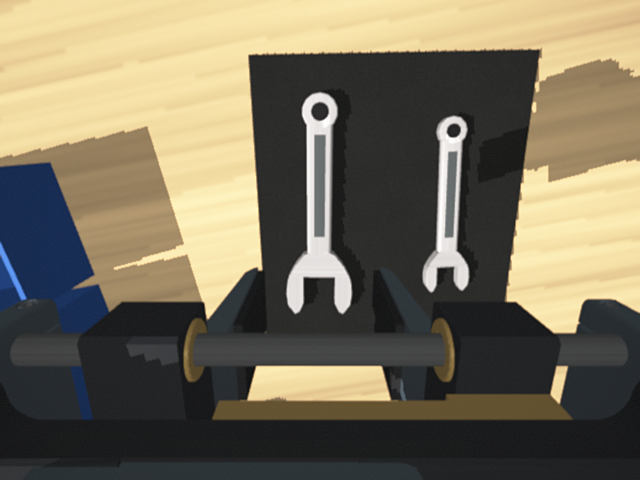

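```bash
python3 - <<'E'
from h import *
c=load("wrist1")
pts={}
for n,u,v in [("ring",319.5,111),("hA",319.5,150),("hB",318.7,238),("tipL",295.5,314),("tipR",343,314),("inner",319,276.5),("tail",319.7,93)]:
    p=onz(c,u,v,.015);pts[n]=p;print(n,p.round(4),dep(c,u,v).round(4))
m=(pts["tipL"]+pts["tipR"])/2
d=m-pts["ring"];d/=np.linalg.norm(d);print(np.degrees(np.arctan2(d[1],d[0])),np.linalg.norm(m-pts["ring"]))
d2=pts["hB"]-pts["hA"];print(np.degrees(np.arctan2(d2[1],d2[0])))
for o in(pts["ring"]+.163*d,m-.021*d,pts["inner"]+.017*d):print(o)
E
```

```text
ring [ 0.3912 -0.3697  0.015 ] [ 0.3914 -0.3697  0.0174]
hA [ 0.4219 -0.3757  0.015 ] [ 0.4218 -0.3757  0.0162]
hB [ 0.498  -0.3913  0.015 ] [ 0.4977 -0.3912  0.016 ]
tipL [ 0.5689 -0.4282  0.015 ] [ 0.5746 -0.4302  0.0033]
tipR [ 0.5778 -0.3829  0.015 ] [ 0.5838 -0.3832  0.0034]
inner [ 0.535  -0.3983  0.015 ] [ 0.5341 -0.3981  0.0174]
tail [ 0.3777 -0.3669  0.015 ] [ 0.3777 -0.3669  0.0153]
-11.135371756019827 0.18561300275179402
-11.59806940993845
[ 0.55112375 -0.40114991  0.015     ]
[ 0.55270639 -0.40146143  0.015     ]
[ 0.55165671 -0.40153838  0.015     ]
```

Emit:
send_rows --hand '[0.6,0.6,0.6,0.6,0.6,0.6,0,0,0,0,0,0,0,0]' --delta_pos '[[0.001,-0.0015,0.05],[0.001,-0.0015,0.1],[0.001,-0.0015,0.13],[0.001,-0.0015,0.15],[0.001,-0.0015,0.1547],[0.001,-0.0015,0.1547],[0.001,-0.0015,0.1547],[0.001,-0.0015,0.1547],[0.001,-0.0015,0.1547],[0.001,-0.0015,0.1547],[0.001,-0.0015,0.1547],[0.001,-0.0015,0.1547],[0.001,-0.0015,0.1547],[0.001,-0.0015,0.1547]]' --angular '[[0,0,0],[0,0,0],[0,0,0],[0,0,0],[0,0,0],[0,0,0],[0,0,0],[0,0,0],[0,0,0],[0,0,0],[0,0,0],[0,0,0],[0,0,0],[0,0,0]]' --grip_force 55

```text
t: 3.6
tcp_pos: [0.4889, -0.3889, 0.0061]
orientation: [0.772, 0.636, 0.0, 0.0]
wrist_force: [-0.8, 0.4, 5.8]
opening: 0.234
```

```bash
python3 - <<'E'
from h import *
delta((.489,-.389,.15),79)
delta((.53,-.08,.22),0)
E
```

```text
tcp [ 0.4889 -0.3889  0.0061] yaw 79.0 F [-0.8  0.4  5.8] t 3.6 open 0.234
delta [-1.000e-04  2.000e-04 -1.439e-01] ang [0.03 0.02 0.  ]
tcp [ 0.4889 -0.3889  0.0061] yaw 79.0 F [-0.8  0.4  5.8] t 3.6 open 0.234
delta [ 0.311  -0.0185 -0.2141] ang [ 4.0e-02 -1.0e-02  7.9e+01]
```

Emit:
send_rows --hand '[0,0,0,0,0,0,0,0,0,0,0,0,0,0,0,0,0,0]' --delta_pos '[[0,0,-0.02],[0,0,-0.05],[0,0,-0.09],[0,0,-0.13],[0.03,0,-0.16],[0.07,0,-0.19],[0.11,-0.005,-0.21],[0.15,-0.01,-0.214],[0.19,-0.0185,-0.214],[0.23,-0.0185,-0.214],[0.27,-0.0185,-0.214],[0.3,-0.0185,-0.214],[0.311,-0.0185,-0.214],[0.311,-0.0185,-0.214],[0.311,-0.0185,-0.214],[0.311,-0.0185,-0.214],[0.311,-0.0185,-0.214],[0.311,-0.0185,-0.214]]' --angular '[[0,0,0],[0,0,0],[0,0,0],[0,0,6],[0,0,13],[0,0,20],[0,0,27],[0,0,34],[0,0,41],[0,0,48],[0,0,55],[0,0,62],[0,0,69],[0,0,75],[0,0,79],[0,0,79],[0,0,79],[0,0,79]]'

```text
t: 5.4
tcp_pos: [0.5298, -0.08, 0.2195]
orientation: [1.0, 0.001, -0.0, -0.0]
wrist_force: [-0.4, 0.0, -3.7]
opening: 0.234
```

```bash
python3 - <<'E'
from h import *
delta((.538,.122,.22),0)
snap("wrist","wrist2");snap("top","top2")
E
```

```text
tcp [ 0.5298 -0.08    0.2195] yaw 0.1 F [-0.4  0.  -3.7] t 5.4 open 0.234
delta [ 0.0086 -0.202  -0.0004] ang [-0.    0.01  0.1 ]
```

View pics/wrist2.png

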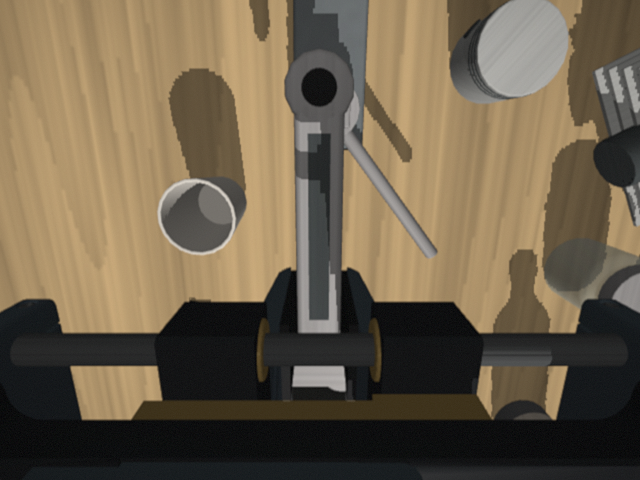

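View pics/top2.png

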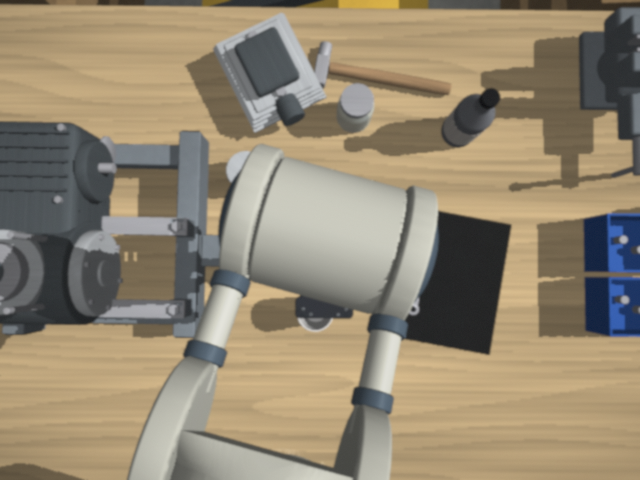

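Emit:
send_rows --hand '[0,0,0,0,0]' --delta_pos '[[0.03,0,0],[0.06,0,0],[0.07,0.0,0],[0.07,0,0],[0.07,0,0]]' --angular '[[0,0,0],[0,0,0],[0,0,0],[0,0,0],[0,0,0]]'

```text
t: 6.0
tcp_pos: [0.599, -0.0799, 0.2193]
orientation: [1.0, 0.0, -0.001, -0.0]
wrist_force: [-0.3, 0.1, -3.1]
opening: 0.235
```

```bash
python3 - <<'E'
from h import *
delta((.538,.122,.22),0)
snap("wrist","wrist3");snap("side","side3")
crop("wrist3",150,0,250,200,3,"c_w3")
E
```

```text
tcp [ 0.599  -0.0799  0.2193] yaw 0.03 F [-0.3  0.1 -3.1] t 6.0 open 0.235
delta [-0.0609 -0.2019 -0.0006] ang [-0.01  0.07  0.03]
```

View pics/c_w3.png

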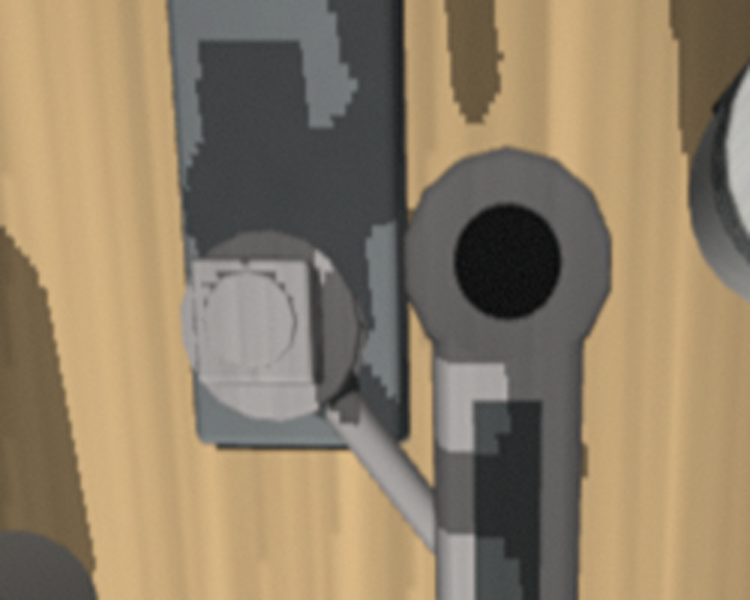

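View pics/side3.png

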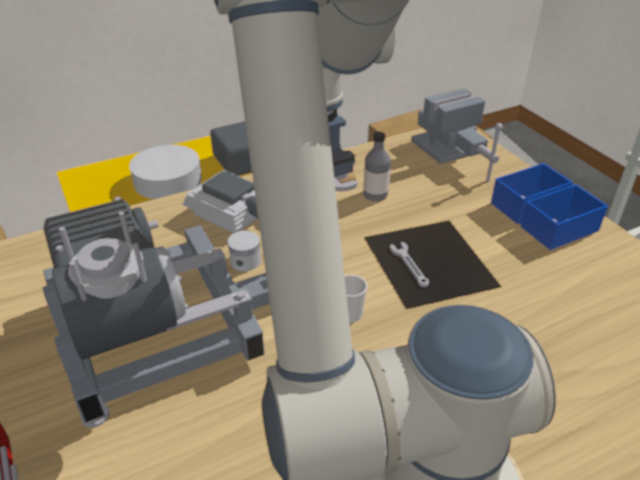

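```bash
python3 - <<'E'
from h import *
c=load("wrist3")
f=lambda a,b,z:onz(c,150+a/3-.33,b/3-.33,z)
for n,a,b,z in[("sqTL",194,263,.116),("sqTR",308,261,.116),("sqBL",195,383,.116),("sqBR",312,381,.116),("tip",249,321,.119),("collarL",184,320,.096),("collarR",361,322,.096),("collarB",272,420,.096),("collarT",268,230,.096)]:
    u,v=150+a/3-.33,b/3-.33
    print(n,f(a,b,z).round(4),dep(c,u,v).round(4))
for z in(.226,.228,.230):
    r=f(508,261,z);h=f(508,590,z);print(z,r.round(4),h.round(4),(r-h).round(4),"edges",(f(580,500,z)-f(437,500,z)).round(4), "ringdia",(f(612,261,z)-f(406,261,z)).round(4))
u,v=f(508,500,.2)[:2]; print(dep(c,150+520/3,400/3),dep(c,150+450/3,560/3))
E
```

```text
sqTL [0.5258 0.0344 0.116 ] [0.5261 0.0342 0.117 ]
sqTR [0.5527 0.0348 0.116 ] [0.5527 0.0348 0.116 ]
sqBL [0.5239 0.0075 0.116 ] [0.5099 0.0088 0.0654]
sqBR [0.5523 0.0079 0.116 ] [0.5509 0.0082 0.1081]
tip [0.5386 0.0213 0.119 ] [0.5388 0.0212 0.12  ]
collarL [0.5168 0.0234 0.096 ] [0.5172 0.0232 0.0976]
collarR [0.5621 0.0229 0.096 ] [0.5591 0.0247 0.0727]
collarB [ 0.5378 -0.0012  0.096 ] [ 0.5315 -0.0013  0.0659]
collarT [0.5396 0.0445 0.096 ] [0.5332 0.0492 0.0647]
0.226 [0.5998 0.0209 0.226 ] [ 0.5998 -0.0258  0.226 ] [-0.      0.0466  0.    ] edges [0.0214 0.     0.    ] ringdia [0.0291 0.     0.    ]
0.228 [0.5998 0.0206 0.228 ] [ 0.5998 -0.0254  0.228 ] [-0.      0.0461  0.    ] edges [0.0212 0.     0.    ] ringdia [0.0287 0.     0.    ]
0.23 [0.5998 0.0204 0.23  ] [ 0.5998 -0.0251  0.23  ] [-0.      0.0455  0.    ] edges [0.0209 0.     0.    ] ringdia [0.0284 0.     0.    ]
[0.60166214 0.00191946 0.22996352] [ 0.59132215 -0.0209031   0.2292907 ]
```

```bash
python3 - <<'E'
from h import *
c=load("top2")
for p in[(228,235),(240,180),(240,260),(262,150),(330,230),(225,290),(205,350),(205,340)]:print(p,dep(c,*p).round(3))
c=load("side3")
for p in[(333,85),(333,100),(325,130),(340,160),(350,185),(335,60),(350,70)]:print(p,dep(c,*p).round(3))
E
```

```text
(228, 235) [ 0.526 -0.012  0.622]
(240, 180) [ 0.564 -0.02   0.624]
(240, 260) [ 0.509 -0.019  0.613]
(262, 150) [ 0.59  -0.032  0.604]
(330, 230) [ 0.53  -0.082  0.623]
(225, 290) [ 0.488 -0.007  0.606]
(205, 350) [0.448 0.002 0.623]
(205, 340) [0.454 0.003 0.619]
(333, 85) [ 0.552 -0.089  0.48 ]
(333, 100) [ 0.553 -0.09   0.448]
(325, 130) [0.178 0.125 0.619]
(340, 160) [ 0.509 -0.083  0.342]
(350, 185) [ 0.568 -0.143  0.232]
(335, 60) [ 0.384 -0.     0.606]
(350, 70) [ 0.392 -0.031  0.581]
```

```bash
python3 - <<'E'
from h import *
crop("side3",200,0,200,250,3,"c_s3")
E
```

```text
(no output)
```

View pics/c_s3.png

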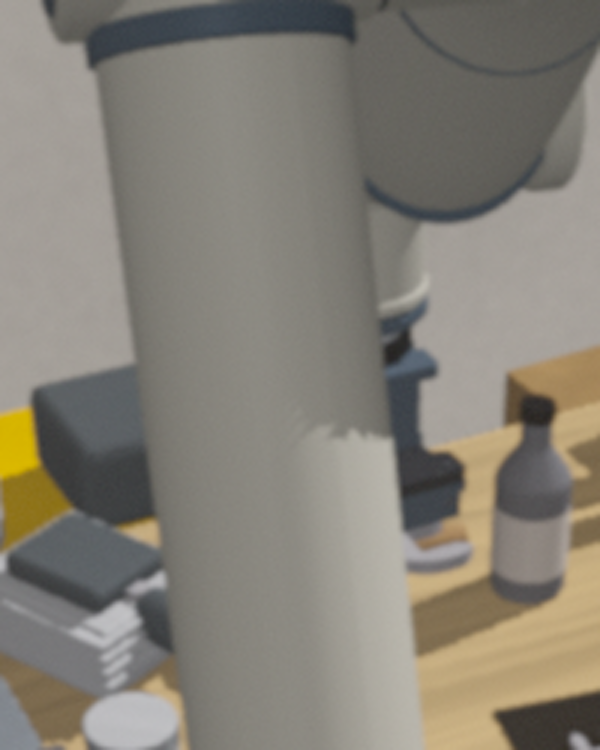

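Emit:
send_rows --hand '[0,0,0,0,0,0,0,0,0,0,0,0,0,0]' --delta_pos '[[-0.01,-0.04,0],[-0.02,-0.08,0],[-0.035,-0.12,0],[-0.05,-0.16,0],[-0.061,-0.19,0],[-0.061,-0.204,0],[-0.061,-0.204,0],[-0.061,-0.204,0.03],[-0.061,-0.204,0.06],[-0.061,-0.204,0.09],[-0.061,-0.204,0.105],[-0.061,-0.204,0.105],[-0.061,-0.204,0.105],[-0.061,-0.204,0.105]]' --angular '[[0,0,0],[0,0,0],[0,0,0],[0,0,0],[0,0,0],[0,0,0],[0,0,0],[0,0,0],[0,0,0],[0,0,0],[0,0,0],[0,0,0],[0,0,0],[0,0,0]]'

```text
t: 7.5
tcp_pos: [0.5398, 0.1236, 0.1158]
orientation: [1.0, -0.0, 0.001, -0.0]
wrist_force: [-0.2, 0.2, -3.5]
opening: 0.236
```

```bash
python3 - <<'E'
from h import *
delta((.538,.124,.100),0)
snap("wrist","wrist4");snap("top","top4");snap("side","side4")
crop("top4",150,150,200,150,4,"c_t4");crop("side4",150,180,200,150,4,"c_s4")
E
```

```text
tcp [0.5398 0.1236 0.1158] yaw -0.02 F [-0.2  0.2 -3.5] t 7.5 open 0.236
delta [-0.0018 -0.0004  0.0158] ang [-0.01 -0.11 -0.02]
```

View pics/c_t4.png

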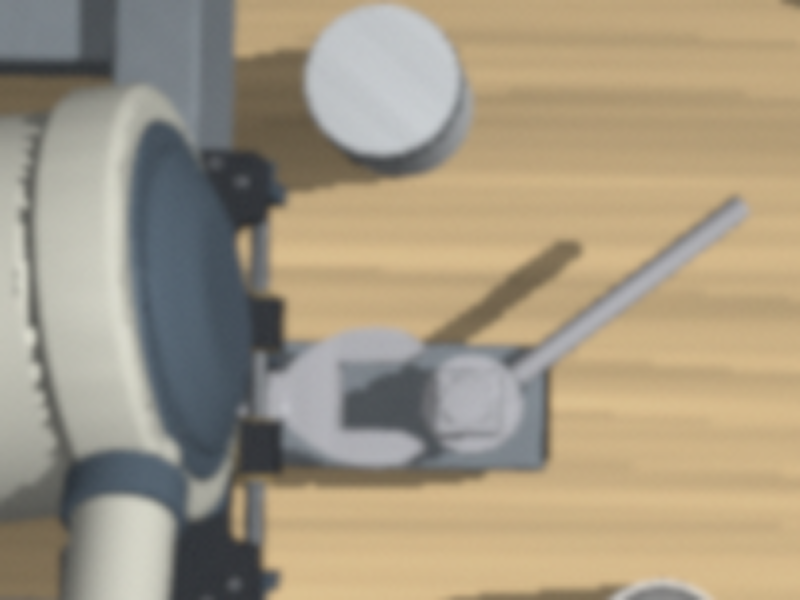

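View pics/c_s4.png

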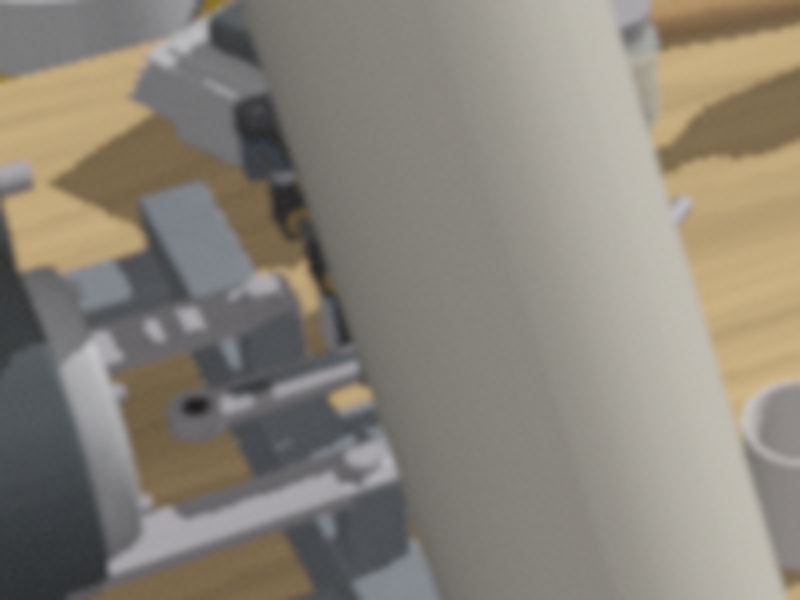

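View pics/wrist4.png

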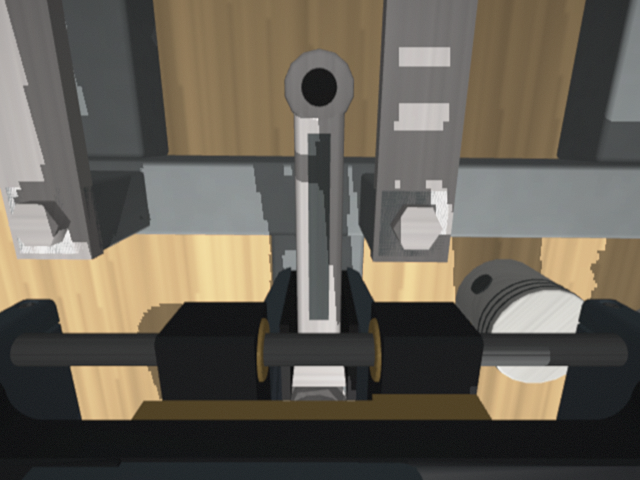

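```bash
python3 - <<'E'
from h import *
crop("top4",215,220,75,60,10,"c_t4b")
E
```

```text
(no output)
```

View pics/c_t4b.png

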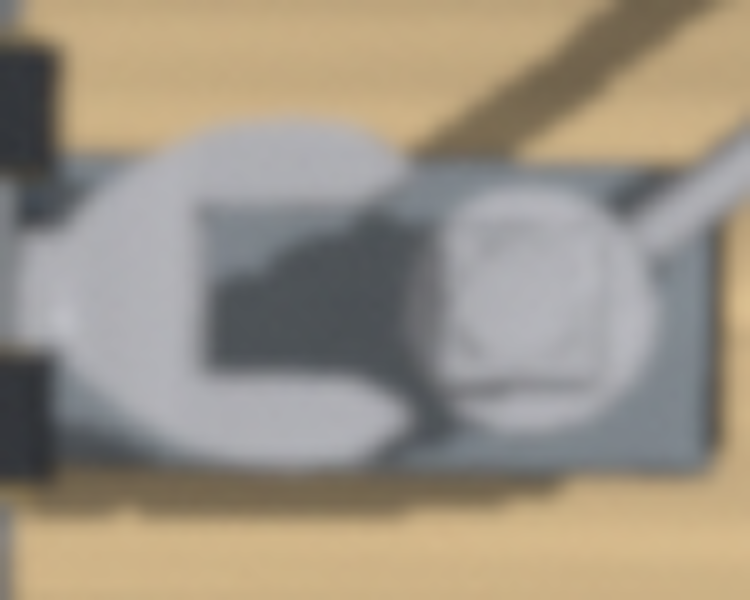

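```bash
python3 - <<'E'
from h import *
c=load("top4")
f=lambda a,b,z:print(onz(c,215+a/10-.45,220+b/10-.45,z).round(4),dep(c,215+a/10-.45,220+b/10-.45).round(4))
f(300,291,.125);f(300,207,.125);f(300,375,.125);f(522,301,.116);f(522,225,.116);f(522,380,.116);f(203,291,.125);f(412,291,.125);f(445,300,.116);f(600,300,.116);f(130,300,.125)
E
```

```text
[0.5397 0.0571 0.125 ] [0.5425 0.0671 0.0639]
[0.5546 0.0574 0.125 ] [0.5547 0.0576 0.1237]
[0.5248 0.0569 0.125 ] [0.5265 0.0667 0.0647]
[0.5387 0.0189 0.116 ] [0.5387 0.0188 0.1168]
[0.5523 0.0191 0.116 ] [0.5536 0.0216 0.0946]
[0.5246 0.0187 0.116 ] [0.5252 0.021  0.0957]
[0.5395 0.0743 0.125 ] [0.5401 0.0765 0.1128]
[0.5399 0.0374 0.125 ] [0.5413 0.0416 0.0939]
[0.5388 0.0327 0.116 ] [0.5388 0.0329 0.1141]
[0.539 0.005 0.116] [0.5397 0.0064 0.1015]
[0.5378 0.0871 0.125 ] [0.538  0.088  0.1208]
```

Emit:
send_rows --hand '[0,0,0,0,0]' --delta_pos '[[-0.001,0,0.008],[-0.001,0,0.014],[-0.001,0,0.0153],[-0.001,0,0.0153],[-0.001,0,0.0153]]' --angular '[[0,0,0],[0,0,0],[0,0,0],[0,0,0],[0,0,0]]'

```text
t: 8.15
tcp_pos: [0.5377, 0.1241, 0.0991]
orientation: [1.0, 0.0, -0.0, 0.0]
wrist_force: [-0.5, 0.2, -3.2]
opening: 0.236
```

```bash
python3 - <<'E'
from h import *
delta((.5388,.0846,.1005),0)
snap("top","top5")
crop("top5",215,220,75,60,10,"c_t5b")
E
```

```text
tcp [0.5377 0.1241 0.0991] yaw 0.01 F [-0.5  0.2 -3.2] t 8.15 open 0.236
delta [ 0.0011  0.0395 -0.0014] ang [0.   0.02 0.01]
```

View pics/c_t5b.png

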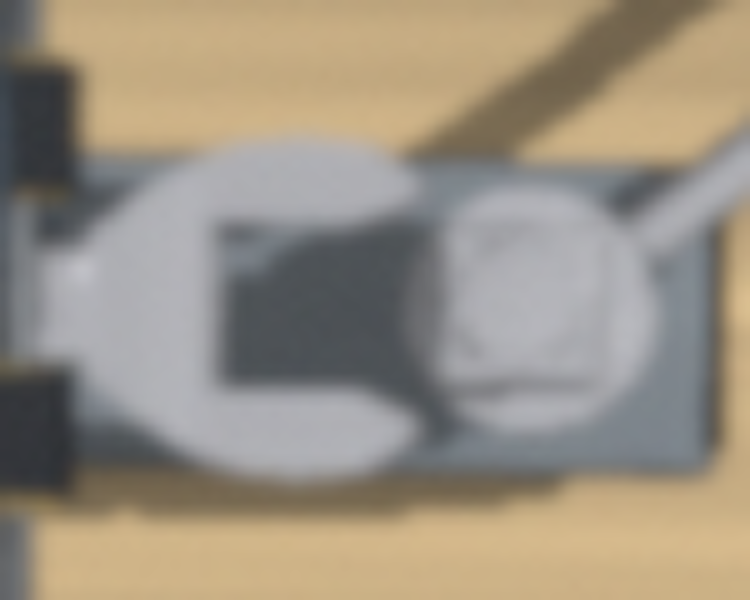

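Emit:
send_rows --hand '[0,0,0,0,0,0,0,0,0,0]' --delta_pos '[[0.001,0,-0.0012],[0.001,0,-0.0012],[0.001,0.006,-0.0012],[0.001,0.012,-0.0012],[0.001,0.018,-0.0012],[0.001,0.024,-0.0012],[0.001,0.03,-0.0012],[0.001,0.036,-0.0012],[0.001,0.0395,-0.0012],[0.001,0.0395,-0.0012]]' --angular '[[0,0,0],[0,0,0],[0,0,0],[0,0,0],[0,0,0],[0,0,0],[0,0,0],[0,0,0],[0,0,0],[0,0,0]]'

```text
t: 9.2
tcp_pos: [0.5389, 0.084, 0.1005]
orientation: [1.0, -0.0, -0.0, 0.0]
wrist_force: [-0.4, -0.0, -2.7]
opening: 0.23
```

```bash
python3 - <<'E'
from h import *
delta((.5388,.0846,.1005),0)
snap("top","top6")
crop("top6",215,220,75,60,10,"c_t6b")
E
```

```text
tcp [0.5389 0.084  0.1005] yaw -0.03 F [-0.4 -0.  -2.7] t 9.2 open 0.23
delta [-0.0001 -0.0006  0.    ] ang [ 0.    0.   -0.03]
```

View pics/c_t6b.png

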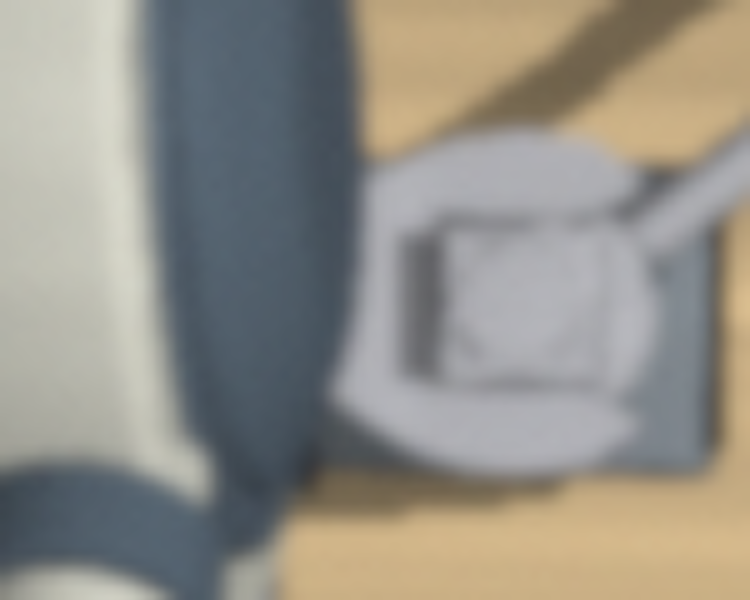

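Emit:
send_rows --hand '[0,0,0,0,0,0]' --delta_pos '[[0,0.0015,0],[0,0.003,0],[0,0.003,0.0005],[0,0.003,0.001],[0,0.003,0.001],[0,0.003,0.001]]' --angular '[[0,0,0],[0,0,0],[0,0,0],[0,0,0],[0,0,0],[0,0,0]]'

```text
t: 9.85
tcp_pos: [0.5389, 0.0817, 0.0995]
orientation: [1.0, 0.0, -0.0, -0.0]
wrist_force: [-0.4, 1.9, -3.8]
opening: 0.231
```

```bash
python3 - <<'E'
from h import *
delta((.5388,.0816,.0995),0)
c=snap("top","top7")
crop("top7",215,220,75,60,10,"c_t7b")
E
```

```text
tcp [0.5389 0.0817 0.0995] yaw 0.01 F [-0.4  1.9 -3.8] t 9.85 open 0.231
delta [-0.0001  0.0001 -0.    ] ang [-0.    0.    0.01]
```

View pics/c_t7b.png

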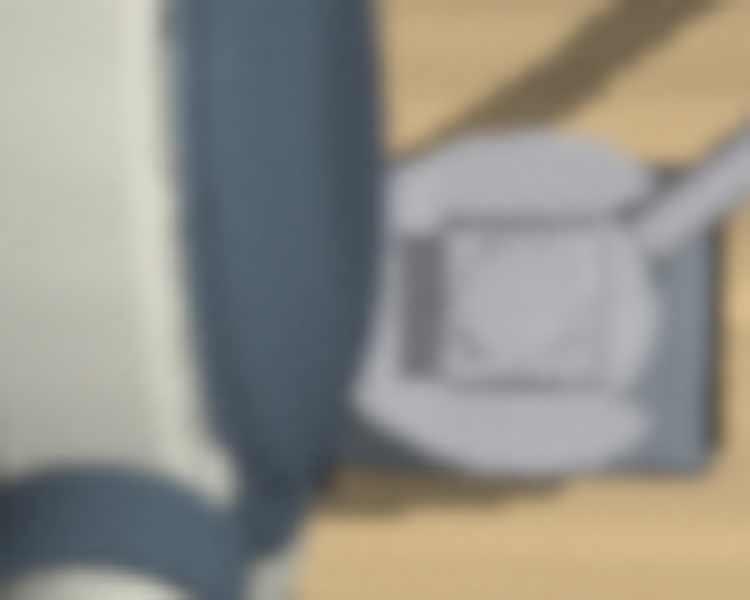

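```bash
python3 - <<'E'
from h import *
c=load("top7")
f=lambda a,b,z:print(onz(c,215+a/10-.45,220+b/10-.45,z).round(4))
f(654,200,.108);f(400,300,.108);f(400,300,.096);f(445,300,.116);f(600,300,.116)
E
```

```text
[ 0.5576 -0.0037  0.108 ]
[0.539  0.0418 0.108 ]
[0.5396 0.0435 0.096 ]
[0.5388 0.0327 0.116 ]
[0.539 0.005 0.116]
```

Emit:
send_rows --hand '[0,0,0.3,0.4,0.5,0.5,0.5]' --delta_pos '[[0,-0.0012,0],[0,-0.0012,0.0005],[0,-0.0012,0.0005],[0,-0.0012,0.0005],[0,-0.0012,0.0005],[0,-0.0012,0.0005],[0,-0.0012,0.0005]]' --angular '[[0,0,0],[0,0,0],[0,0,0],[0,0,0],[0,0,0],[0,0,0],[0,0,0]]'

```text
t: 10.6
tcp_pos: [0.5389, 0.0827, 0.0991]
orientation: [1.0, 0.0, 0.0, -0.0]
wrist_force: [0.6, 0.6, 1.2]
opening: 0.499
```

Emit:
send_rows --hand '[0.5,0.5,0.5,0.5,0.5,0.5,0.5,0.5]' --delta_pos '[[0,0,-0.01],[0,0,-0.03],[0,0,-0.07],[0,0,-0.12],[0,0.04,-0.15],[0.0,0.08,-0.15],[0.0,0.1,-0.15],[0.0,0.1,-0.15]]' --angular '[[0,0,0],[0,0,0],[0,0,0],[0,0,0],[0,0,0],[0,0,0],[0,0,0],[0,0,0]]'

```text
t: 11.4
tcp_pos: [0.5389, -0.0195, 0.25]
orientation: [1.0, -0.001, 0.001, 0.0]
wrist_force: [0.2, 0.2, 0.0]
opening: 0.497
```

```bash
python3 - <<'E'
from h import *
delta((.5388,.0816,.0995),0)
snap("wrist","wrist8")
E
```

```text
tcp [ 0.5389 -0.0195  0.25  ] yaw -0.14 F [0.2 0.2 0. ] t 11.4 open 0.497
delta [-0.0005 -0.1012  0.1505] ang [ 0.04 -0.06 -0.14]
```

View pics/wrist8.png

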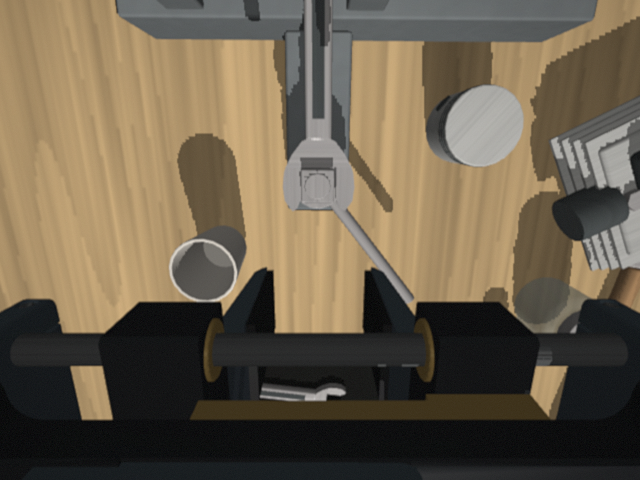

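```bash
python3 - <<'E'
from h import *
c=load("wrist8")
crop("wrist8",260,100,110,130,6,"c_w8")
for p in[(315,150),(295,185),(343,185),(312,130),(327,100),(327,60),(318,188)]:print(p,dep(c,*p).round(4))
E
```

```text
(315, 150) [0.5368 0.0507 0.1096]
(295, 185) [0.5396 0.0604 0.422 ]
(343, 185) [0.5608 0.0214 0.1099]
(312, 130) [0.5344 0.0667 0.1095]
(327, 100) [0.5468 0.0899 0.1087]
(327, 60) [0.5466 0.1193 0.1086]
(318, 188) [0.5393 0.0202 0.1193]
```

View pics/c_w8.png

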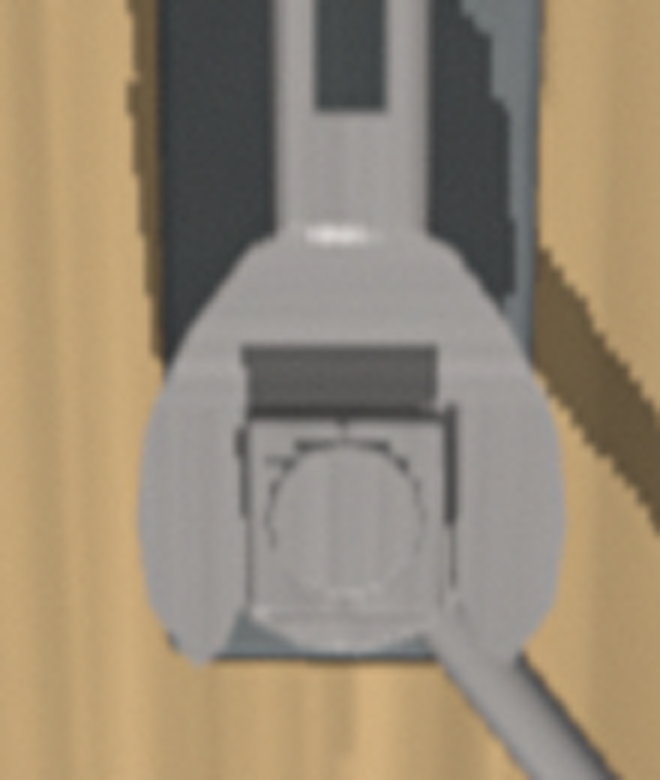

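```bash
python3 - <<'E'
from h import *
c=load("wrist8")
f=lambda n,a,b,z:print(n,onz(c,260+a/6-.4,100+b/6-.4,z).round(4))
f("closed top",340,345,.108);f("closed bottom",340,405,.096);f("tipL",205,662,.108);f("tipR",512,655,.108);f("neck",340,235,.108)
f("sq back",340,420,.116);f("sq front",340,608,.116);f("sql",247,510,.116);f("sqr",445,510,.116);f("tip",345,519,.119);f("sideL",138,500,.108);f("sideR",563,500,.108)
E
```

```text
closed top [0.5379 0.0448 0.108 ]
closed bottom [0.5378 0.0355 0.096 ]
tipL [ 0.5178 -0.0006  0.108 ]
tipR [5.63e-01 3.00e-04 1.08e-01]
neck [0.5379 0.0597 0.108 ]
sq back [0.5379 0.035  0.116 ]
sq front [0.5378 0.0087 0.116 ]
sql [0.5247 0.0226 0.116 ]
sqr [0.5526 0.0225 0.116 ]
tip [0.5385 0.0217 0.119 ]
sideL [0.5086 0.0231 0.108 ]
sideR [0.5699 0.0229 0.108 ]
```

```bash
cat >> h.py <<'E'
C=np.array([.5385,.0195])
def wp(th,off,z=.058,r=.138):
    t=np.radians(th);p=C+r*np.array([np.cos(t),np.sin(t)])+off*np.array([-np.sin(t),np.cos(t)])
    return np.array([*p,z]),th+90
E
python3 - <<'E'
from h import *
for z in(.2,):
    p,y=wp(-51.6,.034,z);print(p,y);delta(p,y)
E
```

```text
[ 0.65086397 -0.06753067  0.2       ] 38.4
tcp [ 0.5388 -0.0181  0.2497] yaw -0.11 F [-0.6  0.8 -0.3] t 11.45 open 0.498
delta [0.1121 0.0492 0.0498] ang [ 1.000e-02 -4.000e-02 -3.851e+01]
```

Emit:
send_rows --hand '[0,0,0,0,0,0,0,0]' --delta_pos '[[0.04,0.02,0],[0.08,0.04,0],[0.112,0.049,0.02],[0.112,0.049,0.05],[0.112,0.049,0.05],[0.112,0.049,0.05],[0.112,0.049,0.05],[0.112,0.049,0.05]]' --angular '[[0,0,-8],[0,0,-16],[0,0,-24],[0,0,-32],[0,0,-38.5],[0,0,-38.5],[0,0,-38.5],[0,0,-38.5]]'

```text
t: 12.25
tcp_pos: [0.6512, -0.0657, 0.2]
orientation: [0.944, 0.329, 0.001, 0.0]
wrist_force: [-0.1, 0.0, 0.0]
opening: 0.006
```

```bash
python3 - <<'E'
from h import *
p,y=wp(-51.6,.034,.1);delta(p,y)
snap("wrist","wrist9");snap("top","top9")
crop("top9",170,140,200,150,4,"c_t9")
E
```

```text
tcp [ 0.6512 -0.0657  0.2   ] yaw 38.37 F [-0.1  0.   0. ] t 12.25 open 0.006
delta [-0.0015  0.0011  0.1   ] ang [ 0.06 -0.06 -0.03]
```

View pics/wrist9.png

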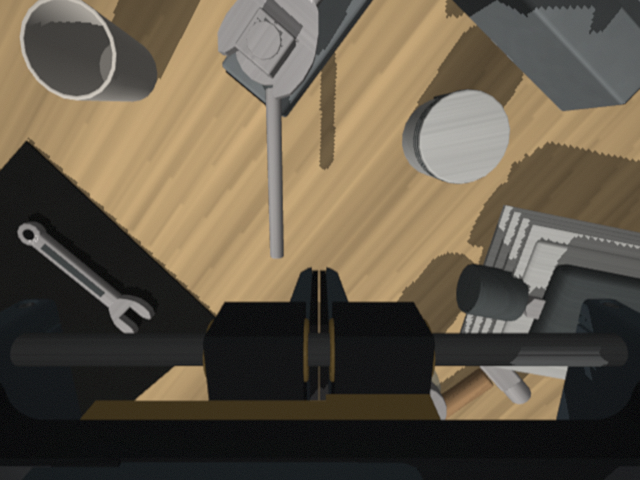

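View pics/c_t9.png

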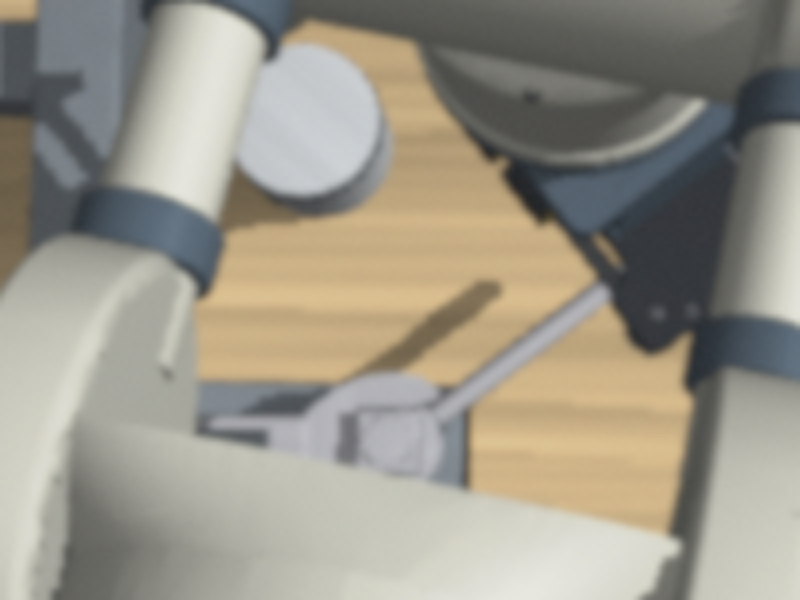

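```bash
python3 - <<'E'
from h import *
c=load("wrist9")
e=onz(c,277.5,255,.0775);b=onz(c,275,110,.0775);print(e,b,np.degrees(np.arctan2(*(e-b)[1::-1])))
s=onz(c,264,39,.119);print("screw",s,np.linalg.norm((e-s)[:2]))
import h
E
```

```text
[ 0.63460332 -0.10062259  0.0775    ] [ 0.56336784 -0.00769576  0.0775    ] -52.52709042360567
screw [0.53861464 0.02233706 0.119     ] 0.1559900733728933
```

Emit:
send_rows --hand '[0,0,0,0,0,0]' --delta_pos '[[0,0.001,0.04],[0,0.001,0.08],[0,0.001,0.12],[0,0.001,0.142],[0,0.001,0.142],[0,0.001,0.142]]' --angular '[[0,0,0],[0,0,0],[0,0,0],[0,0,0],[0,0,0],[0,0,0]]'

```text
t: 12.95
tcp_pos: [0.652, -0.0671, 0.0579]
orientation: [0.944, 0.329, 0.0, 0.0]
wrist_force: [0.1, -0.6, 1.0]
opening: 0.007
```

```bash
python3 - <<'E'
from h import *
for th in(-51.6,-55,-60,-65,-70,-75,-80,-85,-90,-95,-98,-101,-104):
    print(th);delta(*wp(th,.0195))
E
```

```text
-51.6
tcp [ 0.652  -0.0671  0.0579] yaw 38.47 F [ 0.1 -0.6  1. ] t 12.95 open 0.007
delta [-0.0156 -0.0003 -0.0001] ang [ 0.03 -0.03  0.07]
-55
tcp [ 0.652  -0.0671  0.0579] yaw 38.47 F [ 0.1 -0.6  1. ] t 12.95 open 0.007
delta [-0.0239  0.0006 -0.0001] ang [ 0.03 -0.03  3.47]
-60
tcp [ 0.652  -0.0671  0.0579] yaw 38.47 F [ 0.1 -0.6  1. ] t 12.95 open 0.007
delta [-0.036   0.001  -0.0001] ang [ 0.03 -0.03  8.47]
-65
tcp [ 0.652  -0.0671  0.0579] yaw 38.47 F [ 0.1 -0.6  1. ] t 12.95 open 0.007
delta [-0.0482  0.0004 -0.0001] ang [ 0.02 -0.03 13.47]
-70
tcp [ 0.652  -0.0671  0.0579] yaw 38.47 F [ 0.1 -0.6  1. ] t 12.95 open 0.007
delta [-0.0602 -0.0013 -0.0001] ang [ 0.02 -0.03 18.47]
-75
tcp [ 0.652  -0.0671  0.0579] yaw 38.47 F [ 0.1 -0.6  1. ] t 12.95 open 0.007
delta [-0.0721 -0.004  -0.0001] ang [ 2.000e-02 -3.000e-02  2.347e+01]
-80
tcp [ 0.652  -0.0671  0.0579] yaw 38.47 F [ 0.1 -0.6  1. ] t 12.95 open 0.007
delta [-0.0836 -0.0078 -0.0001] ang [ 2.000e-02 -3.000e-02  2.847e+01]
-85
tcp [ 0.652  -0.0671  0.0579] yaw 38.47 F [ 0.1 -0.6  1. ] t 12.95 open 0.007
delta [-0.0948 -0.01
[... 162 characters left out ...]
-1.000e-04] ang [ 2.000e-02 -3.000e-02  3.847e+01]
-95
tcp [ 0.652  -0.0671  0.0579] yaw 38.47 F [ 0.1 -0.6  1. ] t 12.95 open 0.007
delta [-1.158e-01 -2.480e-02 -1.000e-04] ang [ 2.000e-02 -4.000e-02  4.347e+01]
-98
tcp [ 0.652  -0.0671  0.0579] yaw 38.47 F [ 0.1 -0.6  1. ] t 12.95 open 0.007
delta [-1.216e-01 -2.920e-02 -1.000e-04] ang [ 2.000e-02 -4.000e-02  4.647e+01]
-101
tcp [ 0.652  -0.0671  0.0579] yaw 38.47 F [ 0.1 -0.6  1. ] t 12.95 open 0.007
delta [-1.272e-01 -3.390e-02 -1.000e-04] ang [ 1.000e-02 -4.000e-02  4.947e+01]
-104
tcp [ 0.652  -0.0671  0.0579] yaw 38.47 F [ 0.1 -0.6  1. ] t 12.95 open 0.007
delta [-1.325e-01 -3.880e-02 -1.000e-04] ang [ 1.000e-02 -4.000e-02  5.247e+01]
```

First push to about -75°, then check.

Emit:
send_rows --hand '[0,0,0,0,0,0,0,0,0,0,0,0]' --delta_pos '[[-0.008,0,0],[-0.0156,0,0],[-0.02,0,0],[-0.024,0.0006,0],[-0.03,0.001,0],[-0.036,0.001,0],[-0.042,0.0008,0],[-0.048,0.0004,0],[-0.054,-0.0004,0],[-0.06,-0.0013,0],[-0.066,-0.0026,0],[-0.072,-0.004,0]]' --angular '[[0,0,0],[0,0,0],[0,0,1.7],[0,0,3.4],[0,0,6],[0,0,8.5],[0,0,11],[0,0,13.5],[0,0,16],[0,0,18.5],[0,0,21],[0,0,23.5]]'

```text
t: 14.15
tcp_pos: [0.5932, -0.1088, 0.0576]
orientation: [0.992, 0.129, 0.001, 0.0]
wrist_force: [3.5, 5.5, 1.7]
opening: 0.007
```

```bash
python3 - <<'E'
from h import *
for th in(-80,-85,-90,-95,-98,-101,-104):
    print(th);delta(*wp(th,.0195))
snap("top","top10");snap("wrist","wrist10")
crop("top10",170,180,200,150,4,"c_t10")
E
```

```text
-80
tcp [ 0.5932 -0.1088  0.0576] yaw 14.79 F [3.5 5.5 1.7] t 14.15 open 0.007
delta [-0.0122  0.0011 -0.0004] ang [ 0.02 -0.11  4.79]
-85
tcp [ 0.5932 -0.1088  0.0576] yaw 14.79 F [3.5 5.5 1.7] t 14.15 open 0.007
delta [-0.0244  0.0013 -0.0005] ang [ 0.02 -0.11  9.79]
-90
tcp [ 0.5932 -0.1088  0.0576] yaw 14.79 F [3.5 5.5 1.7] t 14.15 open 0.007
delta [-0.0365  0.0004 -0.0005] ang [ 1.000e-02 -1.100e-01  1.479e+01]
-95
tcp [ 0.5932 -0.1088  0.0576] yaw 14.79 F [3.5 5.5 1.7] t 14.15 open 0.007
delta [-0.0485 -0.0016 -0.0005] ang [ 1.000e-02 -1.100e-01  1.979e+01]
-98
tcp [ 0.5932 -0.1088  0.0576] yaw 14.79 F [3.5 5.5 1.7] t 14.15 open 0.007
delta [-0.0556 -0.0033 -0.0005] ang [ 0.   -0.11 22.79]
-101
tcp [ 0.5932 -0.1088  0.0576] yaw 14.79 F [3.5 5.5 1.7] t 14.15 open 0.007
delta [-0.0626 -0.0053 -0.0005] ang [ 0.   -0.11 25.79]
-104
tcp [ 0.5932 -0.1088  0.0576] yaw 14.79 F [3.5 5.5 1.7] t 14.15 open 0.007
delta [-0.0695 -0.0077 -0.0005] ang [-0.   -0.11 28.79]
```

View pics/c_t10.png

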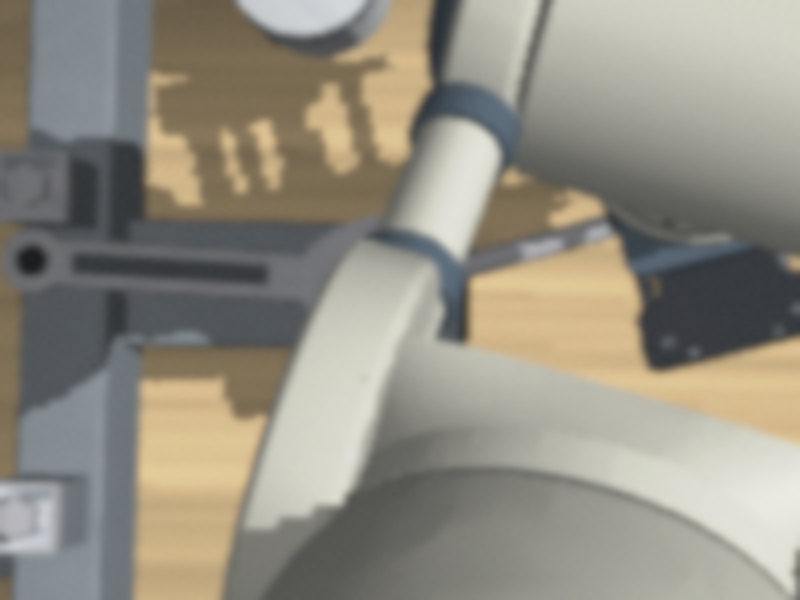

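View pics/wrist10.png

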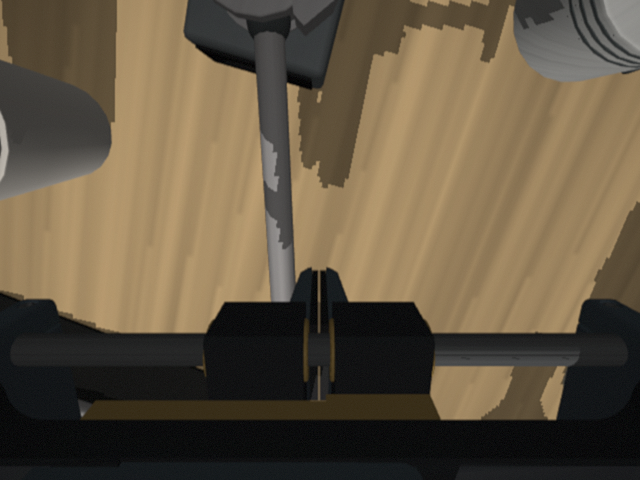

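Emit:
send_rows --hand '[0,0,0,0,0,0,0,0,0,0,0]' --delta_pos '[[-0.006,0.0006,0],[-0.0122,0.0011,0],[-0.018,0.0013,0],[-0.0244,0.0013,0],[-0.0305,0.0009,0],[-0.0365,0.0004,0],[-0.0425,-0.0005,0],[-0.0485,-0.0016,0],[-0.0556,-0.0033,0],[-0.0591,-0.0042,0],[-0.0626,-0.0053,0]]' --angular '[[0,0,2.4],[0,0,4.8],[0,0,7.3],[0,0,9.8],[0,0,12.3],[0,0,14.8],[0,0,17.3],[0,0,19.8],[0,0,22.8],[0,0,24.3],[0,0,25.8]]'

```text
t: 15.35
tcp_pos: [0.5316, -0.12, 0.0574]
orientation: [0.996, -0.094, 0.001, 0.0]
wrist_force: [4.5, 1.2, 1.8]
opening: 0.005
```

```bash
python3 - <<'E'
from h import *
for th in(-101,-104,-107,-110,-112):
    print(th);delta(*wp(th,.0195))
snap("top","top11");snap("wrist","wrist11")
crop("top11",170,180,200,150,4,"c_t11")
E
```

```text
-101
tcp [ 0.5316 -0.12    0.0574] yaw -10.83 F [4.5 1.2 1.8] t 15.35 open 0.005
delta [-0.0003 -0.0003 -0.0006] ang [ 0.   -0.1   0.17]
-104
tcp [ 0.5316 -0.12    0.0574] yaw -10.83 F [4.5 1.2 1.8] t 15.35 open 0.005
delta [-0.0076  0.0006 -0.0006] ang [ 0.   -0.1   3.17]
-107
tcp [ 0.5316 -0.12    0.0574] yaw -10.83 F [4.5 1.2 1.8] t 15.35 open 0.005
delta [-0.0149  0.001  -0.0006] ang [-0.   -0.1   6.17]
-110
tcp [ 0.5316 -0.12    0.0574] yaw -10.83 F [4.5 1.2 1.8] t 15.35 open 0.005
delta [-0.0222  0.001  -0.0006] ang [-0.   -0.1   9.17]
-112
tcp [ 0.5316 -0.12    0.0574] yaw -10.83 F [4.5 1.2 1.8] t 15.35 open 0.005
delta [-0.027   0.0008 -0.0006] ang [-0.   -0.1  11.17]
```

View pics/c_t11.png

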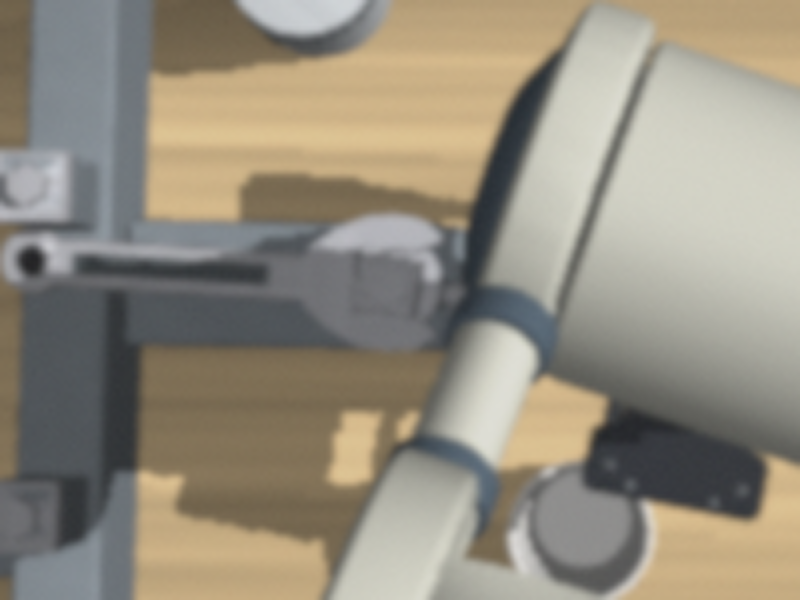

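View pics/wrist11.png

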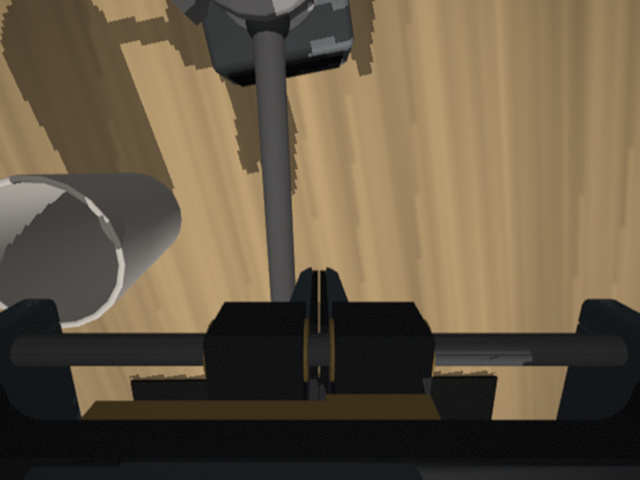

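Emit:
send_rows --hand '[0,0,0,0]' --delta_pos '[[-0.004,0.0003,0],[-0.0075,0.0006,0],[-0.0112,0.0008,0],[-0.0112,0.0008,0]]' --angular '[[0,0,1.6],[0,0,3.2],[0,0,4.7],[0,0,4.7]]'

```text
t: 15.85
tcp_pos: [0.5192, -0.1186, 0.0571]
orientation: [0.991, -0.135, -0.0, 0.0]
wrist_force: [2.4, -1.5, 1.9]
opening: 0.006
```

Emit:
send_rows --hand '[0,0,0]' --delta_pos '[[-0.003,0.0003,0],[-0.005,0.0004,0],[-0.005,0.0004,0]]' --angular '[[0,0,1.2],[0,0,2],[0,0,2]]'

```text
t: 16.15
tcp_pos: [0.5145, -0.1177, 0.057]
orientation: [0.988, -0.153, -0.0, 0.0]
wrist_force: [1.9, -2.5, 1.0]
opening: 0.003
```

Emit:
send_rows --hand '[0,0,0]' --delta_pos '[[-0.003,0.0002,0],[-0.004,0.0003,0],[-0.004,0.0003,0]]' --angular '[[0,0,1.2],[0,0,1.6],[0,0,1.6]]'

```text
t: 16.45
tcp_pos: [0.5112, -0.117, 0.0571]
orientation: [0.986, -0.166, 0.0, 0.0]
wrist_force: [4.2, -5.3, 0.7]
opening: 0.005
```

```bash
python3 - <<'E'
from h import *
for th in(-107,-109,-110,-112):
    print(th);delta(*wp(th,.0195))
snap("top","top12");snap("wrist","wrist12")
crop("top12",160,200,150,112,5,"c_t12")
E
```

```text
-107
tcp [ 0.5112 -0.117   0.0571] yaw -19.13 F [ 4.2 -5.3  0.7] t 16.45 open 0.005
delta [ 0.0056 -0.0007 -0.0009] ang [ 0.02 -0.06 -2.13]
-109
tcp [ 0.5112 -0.117   0.0571] yaw -19.13 F [ 4.2 -5.3  0.7] t 16.45 open 0.005
delta [ 0.0008  0.     -0.0009] ang [ 0.02 -0.06 -0.13]
-110
tcp [ 0.5112 -0.117   0.0571] yaw -19.13 F [ 4.2 -5.3  0.7] t 16.45 open 0.005
delta [-0.0016  0.0004 -0.0009] ang [ 0.02 -0.06  0.87]
-112
tcp [ 0.5112 -0.117   0.0571] yaw -19.13 F [ 4.2 -5.3  0.7] t 16.45 open 0.005
delta [-0.0064  0.0009 -0.0009] ang [ 0.01 -0.06  2.87]
```

View pics/c_t12.png

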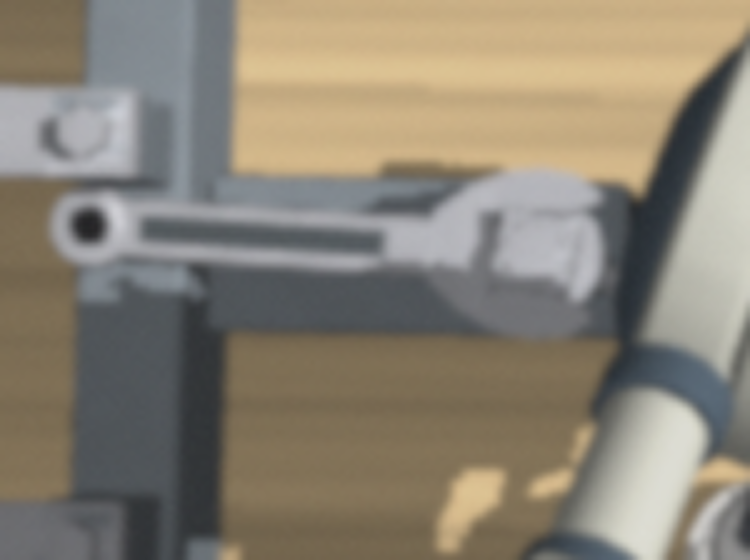

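View pics/wrist12.png

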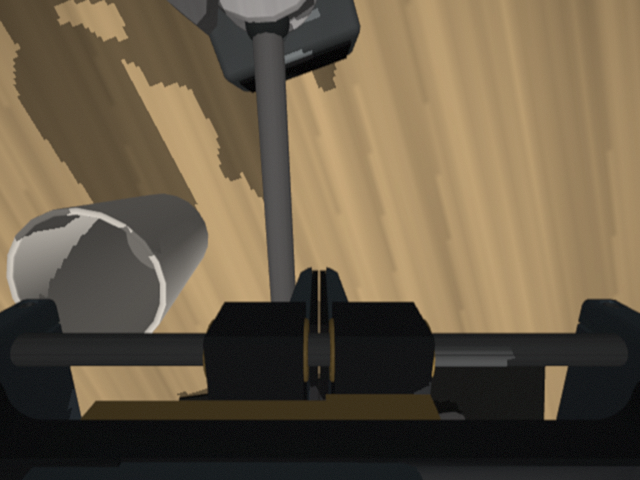

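Emit:
send_rows --hand '[0,0,0]' --delta_pos '[[-0.002,0.0001,0],[-0.003,0.0002,0],[-0.003,0.0002,0]]' --angular '[[0,0,0.8],[0,0,1.2],[0,0,1.2]]'

```text
t: 16.85
tcp_pos: [0.509, -0.1166, 0.0571]
orientation: [0.984, -0.176, 0.001, 0.0]
wrist_force: [7.6, -7.8, -2.1]
opening: 0.005
```

Emit:
send_rows --hand '[0,0,0]' --delta_pos '[[-0.002,0.0001,0],[-0.003,0.0002,0],[-0.003,0.0002,0]]' --angular '[[0,0,0],[0,0,0],[0,0,0]]'

```text
t: 17.15
tcp_pos: [0.5068, -0.116, 0.0572]
orientation: [0.984, -0.176, 0.002, 0.001]
wrist_force: [10.6, -8.6, -5.3]
opening: 0.004
```

```bash
python3 - <<'E'
from h import *
delta(*wp(-110,.0195))
c=snap("top","top13")
crop("top13",160,200,150,112,5,"c_t13")
E
```

```text
tcp [ 0.5068 -0.116   0.0572] yaw -20.31 F [10.6 -8.6 -5.3] t 17.15 open 0.004
delta [ 0.0029 -0.0001 -0.0008] ang [ 0.02 -0.21 -0.31]
```

View pics/c_t13.png

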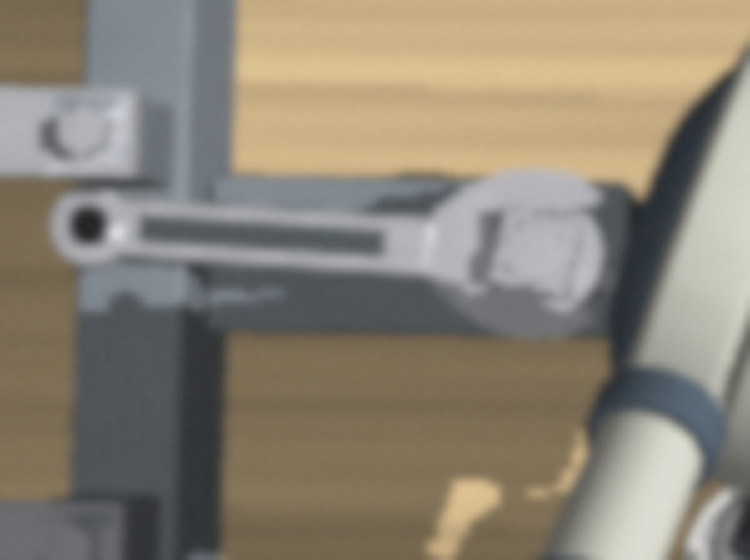

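Emit:
send_rows --hand '[0,0,0,0,0,0,0,0,0,0]' --delta_pos '[[0.005,0,0],[0.015,0,0],[0.025,0,0],[0.025,0,-0.03],[0.025,0,-0.07],[0.025,0,-0.12],[0.025,0.0,-0.16],[0.025,0,-0.19],[0.025,0,-0.19],[0.025,0,-0.19]]' --angular '[[0,0,0],[0,0,0],[0,0,0],[0,0,0],[0,0,0],[0,0,0],[0,0,0],[0,0,0],[0,0,0],[0,0,0]]'

```text
t: 18.2
tcp_pos: [0.5288, -0.1237, 0.2472]
orientation: [0.984, -0.176, 0.0, -0.0]
wrist_force: [0.4, 0.2, -0.5]
opening: 0.008
```

```bash
python3 - <<'E'
from h import *
delta(*wp(-110,.0195))
snap("wrist","wrist14")
E
```

```text
tcp [ 0.5288 -0.1237  0.2472] yaw -20.3 F [ 0.4  0.2 -0.5] t 18.2 open 0.008
delta [-0.0204  0.0003  0.1892] ang [-0.   -0.02 -0.3 ]
```

View pics/wrist14.png

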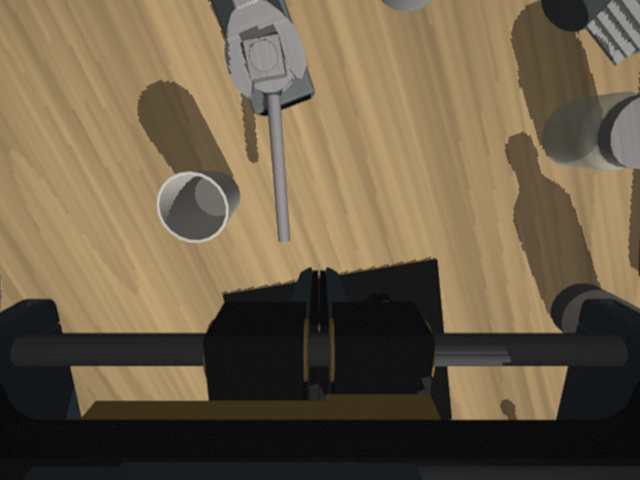

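```bash
python3 - <<'E'
from h import *
c=load("wrist14")
crop("wrist14",200,0,130,130,6,"c_w14")
e=onz(c,284,240,.0775);b=onz(c,275,110,.0775);print(e,b,np.degrees(np.arctan2(*(e-b)[1::-1])))
s=onz(c,264,55,.119);print(s,np.degrees(np.arctan2(*(e-s)[1::-1])),np.linalg.norm((e-s)[:2]))
E
```

```text
[ 0.49176436 -0.1272936   0.0775    ] [ 0.52902157 -0.01278641  0.0775    ] -108.02333595475308
[0.53938578 0.02172289 0.119     ] -107.72239937138633 0.15644076795583284
```

View pics/c_w14.png

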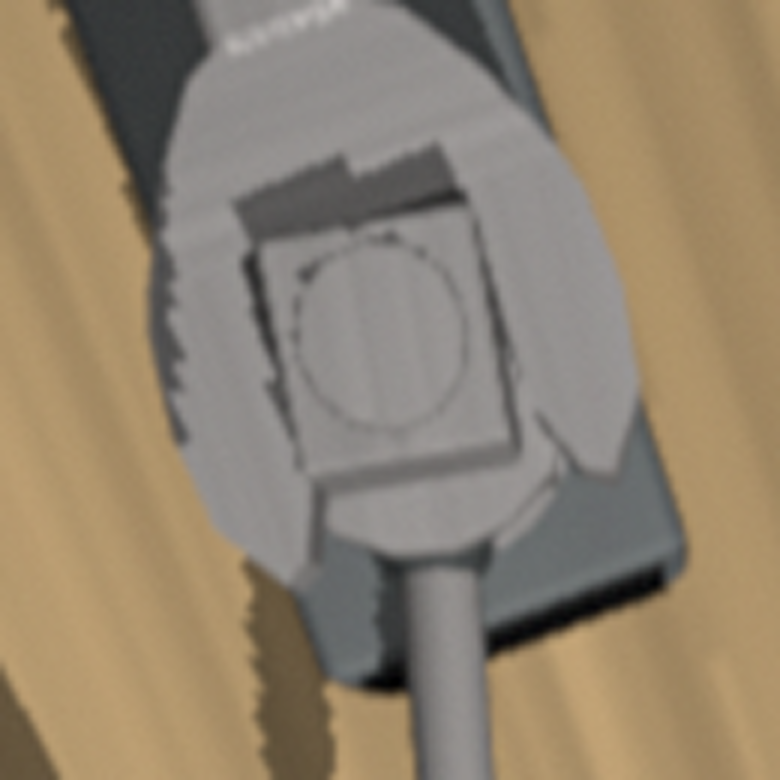

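```bash
python3 - <<'E'
from h import *
c=load("wrist14")
f=lambda a,b,z:onz(c,200+a/6-.4,b/6-.4,z)
A=lambda p,q:np.degrees(np.arctan2(*(q-p)[1::-1]))
TL,TR,BL,BR=[f(a,b,.116) for a,b in((262,240),(466,202),(305,472),(518,446))]
print("sq",A(TL,TR),A(BL,BR),A(TL,BL),A(TR,BR),(TL+TR+BL+BR)/4)
print("tube",A(f(345,685,.065),f(680,565,.065)),A(f(555,180,.065),f(688,545,.065)))
l,r=f(298,585,.108),f(612,475,.108);print("tips",l,r,A(l,r),(l+r)/2)
for p in [(240,15),(300,55),(235,50)]:print(dep(c,*p).round(4))
E
```

```text
sq -10.927396159011717 -13.930472583655071 -101.84125942666277 -98.58149309523095 [0.53897491 0.02137899 0.116     ]
tube -1.915346235335621 -88.98766209978865
tips [5.15811407e-01 1.97666909e-04 1.08000000e-01] [ 0.56012625 -0.00175349  0.108     ] -2.52106832128952 [ 0.53796883 -0.00077791  0.108     ]
[0.5324 0.0554 0.1094]
[0.565  0.0143 0.1093]
[0.5191 0.0351 0.109 ]
```

```bash
python3 - <<'E'
from station import ctrl
print(ctrl.hand_in(), ctrl.observe()['wrist_force'])
E
```

```text
the job is handed in; nothing more can be done
the job is handed in; nothing more can be done
```

I slid the larger spanner onto the screw's square head, with its handle back across the rail on the robot's side of the upright. Then I pushed the lock nut's bar clockwise until it came up solid. The job was handed in at about 18.3 s; the hand-in gives no verdict, so the results below are from my own last pictures.

- **Nut:** the bar ended at about -108° (world), which puts the nut at about 0.90 rad, where it should be solid. The push force also rose to about 14 N there.
- **Screw:** it turned about 0.2 rad, the expected play, against the 0.35 allowed.
- **Spanner:** it lies level, with its top at z ≈ 0.109 m. Its origin is within about 2 mm of the screw's axis, and the handle bears on the upright.
- **Cup and piston:** the cup was standing where it was in the last picture. The piston is barely in that picture, but it was unmoved in the top views, the last of which was taken partway through the push.
- **Gripper:** it was clear of everything, with about zero force, before hand-in.

**Disagreement:** the top and wrist cameras differed by about 2–3 mm along y for the screw's position. I dealt with this by measuring the spanner against the head within the same picture.

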